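# Stow the chile jar in the seasoning box and slide its cover home

## Task

Put the small glass jar with the red lid away in the white seasoning box: slide the clear cover back, stand the jar upright in the free place in the row beside the other two jars without touching them, and then slide the cover fully home over the jars. Set the jar down gently rather than dropping it, and leave everything else on the ledge where it is.

Things in the scene. Friction and masses are not known exactly. Their poses are not given: they have to be found in the camera images.
- box: White plastic seasoning box, fixed; 212 (its x) by 316 (y), 104 high with its blue rails. Origin: centre of its underside. The half at -y is an open-topped compartment, 202 (x) by 146 (y) inside, floor 5 above the ledge; the half at +y is roofed. Walls 5 thick, 92 high. Rails along y on both long sides, 92 to 104 above the ledge, leave 188 clear between them.
- compartment (a point): Centre of the compartment's floor (x = 0, y = -80 in the box's frame); axes as the box. Three jar places in a row at about x = -62, 0, +62 from here, y = 0: two hold jars (within about 4 in x, 12 in y of the place), one is free; which one varies. A brown ring stain 45 across, without height, marks the free place.
- cover (a joint): Slide of the clear flat cover (200 by 156, 4 thick, underside 93.5 above the ledge). 0 = fully home over the compartment, at its stop; 0.150 m = fully back over the roofed half, at its stop; it opens along the box's +y. It takes about 2 N to move and stays where it is left. Jars in the box stand 10 lower than the cover.
- cover_grip (a point): Centre of the blue grip bar that stands on the middle of the cover and travels with it: 90 long (box x), 14 thick (box y), 28 high, from 97.5 to 125.5 above the ledge. At cover = 0 it is over the compartment's centre.
- jar_c (a point): Small glass jar with a red lid, to be stowed: upright cylinder of 44 diameter, 78 high, about 0.15 kg; this is its centre, 39 above its foot; z points up along the jar.
- jar_a_c (a point): Jar with a white lid in the box, same shape and size; its centre, 39 above its foot. A neighbour, not to be touched.
- jar_b_c (a point): Jar with a green lid in the box, same shape and size; its centre, 39 above its foot. A neighbour, not to be touched.
- bottle_c (a point): Amber oil bottle standing on the ledge, 58 diameter, 185 high; its centre, 92 above the ledge. Leave alone.
- crock_c (a point): Lidded terracotta salt crock standing on the ledge, 68 diameter, 110 high; its centre, 55 above the ledge. Leave alone.
- spoon_rest_c (a point): Stainless spoon rest lying on the ledge, 186 by 92, 14 high; a point near its middle, 7 above the ledge. Leave alone.
- press: Cast aluminium tortilla press, fixed, base plate 190 diameter, 26 high; origin: centre of its underside on the ledge. At its +y side, 107 from the origin and 34 up, is the hinge (along its x) of the round top plate; at its -y side a lever reaches out to 270 from the origin, below 50 high.
- press_plate (a joint): Angle of the press's top plate: 0 = shut, pi/2 = standing upright on the hinge. It stands open, 1.3 to 1.5, held by a stiff hinge; leave alone.
- press_plate_tip (a point): Middle of the outer edge of the press's top plate, 200 from the hinge. The plate is 184 diameter, its centre 107 from the hinge, and, with its rib, 26 thick (13 either way of the plane through hinge and tip).
Not all that is in view belongs to the job. Leave any purple look-alike of the part that bears jar_c alone.

How it is judged:
By the outcome, as a careful person would: the job done as asked, in the order asked, and still so for the second after the job is handed in, with the robot touching nothing.
It also fails if it takes over 72 s, if anything falls off the work surface, if the arm or the gripper's body presses on something with over 40 N, if the wrist force passes 120 N, or if a joint passes its speed limit or range.

## Robot

A 7-joint arm with a two-finger parallel gripper is mounted at the origin on the work surface. World frame = base frame: x ahead of the robot, y to its left, z up, the work surface at z = 0. Lengths are in m, angles in rad, forces in N, time in s.
With the tool pointing down it reaches from about 0.35 to 0.9 m from the base axis. Payload 8.1 kg.
Tool frame: the origin (TCP) lies at the very end of the fingers, on their centre line; the grasp point (between the pads) lies 19 mm behind it; z points along the fingers, y is the line along which they close (so a half turn about z gives the same grasp; the last joint's range is limited). The gripper opens to 92 mm and grips with 3 to 60 N. Pads are 19 mm wide; open, the fingers measure 130 mm over their backs; the gripper's body (75 mm by 190 mm) begins 47 mm behind the grasp point.
Start: joints at [-1.215, 0.434, 0.025, 1.573, -0.012, 1.134, -0.075], TCP at [0.277, 0.56, 0.227] pointing down, gripper open.
Joint ranges: [-2.62, 2.62], [-0.44, 2.09], [-1.27, 1.32], [0.08, 2.57], [-1.32, 4.46], [0.12, 2], [-2.74, 2.74]. Speed limits (rad/s): [2.22, 2.22, 3.01, 3.01, 3.14, 3.14, 3.14].

## Interface

Orientations are given as a rotation vector (axis times angle).
In Python, from cell import arm gives the robot as it stands.
- The arm moves only by the tool drive_tool, never from a script. Its argument "targets" is a list of rows, each a list of 7 numbers: the turn, a rotation vector about the world's x, y, z in units of 5 degrees (1.0 is 5 degrees), then the shift along the world's x, y, z in units of 40 mm (1.0 is 40 mm), then the opening, from 0 (shut) to 1 (fully open). In form: [[wx, wy, wz, dx, dy, dz, fingers], ...]. A call has 1 to 5 rows; each row is the pose to reach, as a shift and turn from the pose commanded when the call began; what a row does not reach only later rows make up. A row lasts 1/10 s, in which the tool goes at most 50 mm and 8.59 degrees, less where a joint would pass 70% of its speed; a pose out of reach is approached as far as the arm can. A call with a gripper value outside its range is refused whole. The fingers move at their own pace and stop on an object; "force" is the grip in N (left out, the last holds). Time passes only in rows, so rows that repeat a pose let the fingers close. It gives the time, the measured TCP pose, the force, the opening and the grip force at its end, in the units of the state.
- arm.observe(): the state, without advancing time (a new reading comes with each control period).
- arm.get_image(name): name is "scene" or "top" or "wrist"; returns a dict with "pixels" (420x560x3 uint8, red, green, blue), "intrinsics" (3x3 intrinsics, pixels), "rvec" (rotation vector, rad) and "tvec" (3), from world to camera coordinates, as OpenCV has them; the wrist camera has in their place "mount" (4x4, takes a point from camera to tool coordinates, whose origin is the TCP and whose axes are the flange's). Camera axes: x right, y down, z forward; pixel columns grow to the right and rows downward; lengths in m; the calibration is good to about 2 mm. A picture is of the moment at which its call begins: read the wrist's pose just before it. There is no depth.
- arm.sign_off(): hands the job in; it is judged then, once.
The state is a dict: "clock": time; "joints": joint angles; "dq": joint speeds; "joint_efforts": joint torques, N m; "position": TCP position; "ee_rot": TCP orientation; "force": force on the tool from outside, world axes, zero at the start; "ft_torque": the same for the moment, N m; "width": opening from 0.0 (shut) to 1.0 (fully open); "gripper_force": force on a finger pad.
Only numpy, scipy, OpenCV 4.12 (cv2) and the standard library are available. Lean on these libraries where they do the work, as an engineer would, in place of code of your own. Each camera call takes 0.05 s, during which the arm holds its last target. There are 200 camera calls.

## Working session

There is one attempt and no reset: what is moved stays moved. The work goes in short steps, Python scripts to look and compute and a tool call to move; the robot and the scene stay as the last step left them, time stands still between calls to the robot, and variables do not carry over. Pictures are saved under pics/ and viewed, at most 10 in all, crops included, and the job is handed in when it is done.

Besides the shell and the picture viewer there is one more tool, called in YAML: its name, and indented under it one key for each argument. drive_tool: Moves the arm, as the interface text tells. Its arguments: {"type":"object","properties":{"targets":{"type":"array"},"force":{"type":"number"}},"required":["targets"]}

```bash
mkdir -p pics; cat > h.py <<'E'
import numpy as np, cv2
from cell import arm
def save(name,fn):
    s=arm.observe(); d=arm.get_image(name); cv2.imwrite('pics/'+fn,d['pixels'][:,:,::-1]); np.save('pics/'+fn+'.npy',{**d,'s':s},allow_pickle=True); return d
def load(fn): return np.load('pics/'+fn+'.npy',allow_pickle=True).item()
def ray(d,uv):
    K=np.array(d['intrinsics']); p=np.linalg.inv(K)@np.array([uv[0],uv[1],1.])
    if 'mount' in d:
        M=np.array(d['mount']); R=cv2.Rodrigues(np.array(d['s']['ee_rot'],float))[0]; t=np.array(d['s']['position'])
        return R@M[:3,3]+t, R@M[:3,:3]@p
    R=cv2.Rodrigues(np.array(d['rvec'],float))[0]; return -R.T@np.array(d['tvec']).ravel(), R.T@p
def atz(d,uv,z):
    o,v=ray(d,uv); return o+v*(z-o[2])/v[2]
def proj(d,P):
    return cv2.projectPoints(np.array(P,float).reshape(-1,1,3),np.array(d['rvec'],float),np.array(d['tvec'],float),np.array(d['intrinsics']),None)[0][:,0]
E
python3 - <<'E'
from h import *
a=save('scene','s1.png');b=save('top','t1.png')
print(arm.observe())
E
```

```text
{'clock': 0.1, 'joints': array([-1.21459708,  0.43510643,  0.02500088,  1.57398744, -0.01158188,
        1.13399724, -0.07508153]), 'dq': array([-3.81244779e-04, -2.25370310e-03, -7.78116646e-04, -5.41864218e-04,
        1.26311067e-05,  9.11201589e-04, -1.34792206e-03]), 'joint_efforts': array([ 4.14581897e-03, -6.69136190e+01,  9.88472812e-01, -3.15143430e+01,
       -6.05149241e-02,  3.74191103e-02,  8.04470517e-06]), 'position': array([0.27666393, 0.55993338, 0.22606012]), 'ee_rot': array([-7.14443290e-01, -3.05911266e+00,  2.11180385e-03]), 'force': array([-0.66401185, -0.57166002, -0.31331125]), 'ft_torque': array([-0.01719212,  0.01987176,  0.00538348]), 'gripper_force': 0.0, 'width': 0.9990051628493833}
```

View pics/s1.png

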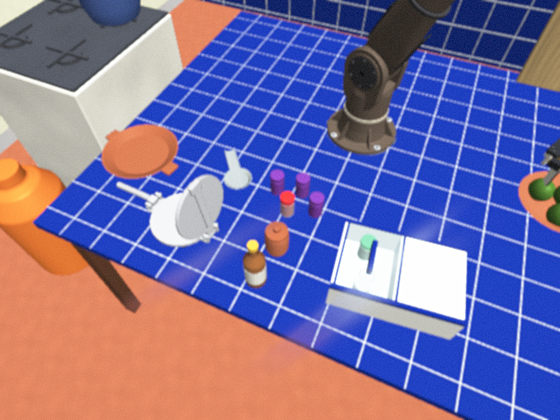

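View pics/t1.png

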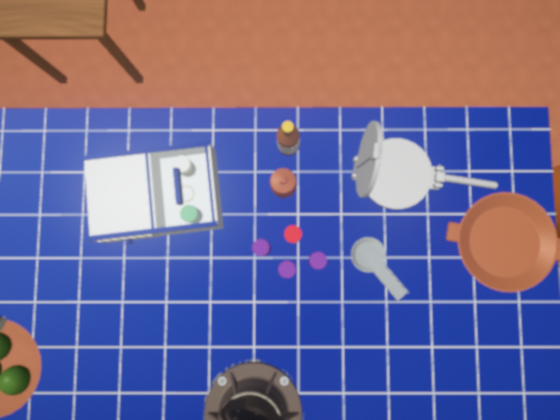

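```bash
python3 - <<'E'
from h import *
d=load('t1.png'); im=cv2.imread('pics/t1.png')
c=im[105:285,75:345]; cv2.imwrite('pics/c1.png',cv2.resize(c,None,fx=2.9,fy=2.9,interpolation=cv2.INTER_CUBIC))
print(d['intrinsics'],ray(d,(280,210)))
for n,uv,z in [('jar',(292.5,234),.078),('p1',(261,247),.078),('p2',(287,269),.078),('p3',(318,260),.078),('crock',(283,181),.11),('bottle',(288,127),.185)]: print(n,atz(d,uv,z).round(3))
E
```

```text
[[458.09550872   0.         290.15674938]
 [  0.         458.09550872 210.18576048]
 [  0.           0.           1.        ]] (array([ 0.38705271, -0.10133138,  1.21469543]), array([ 0.10346221,  0.0284604 , -0.99447339]))
jar [ 0.445 -0.1    0.078]
p1 [ 0.413 -0.022  0.078]
p2 [ 0.359 -0.086  0.078]
p3 [ 0.381 -0.163  0.078]
crock [ 0.573 -0.077  0.11 ]
bottle [ 0.686 -0.09   0.185]
```

View pics/c1.png

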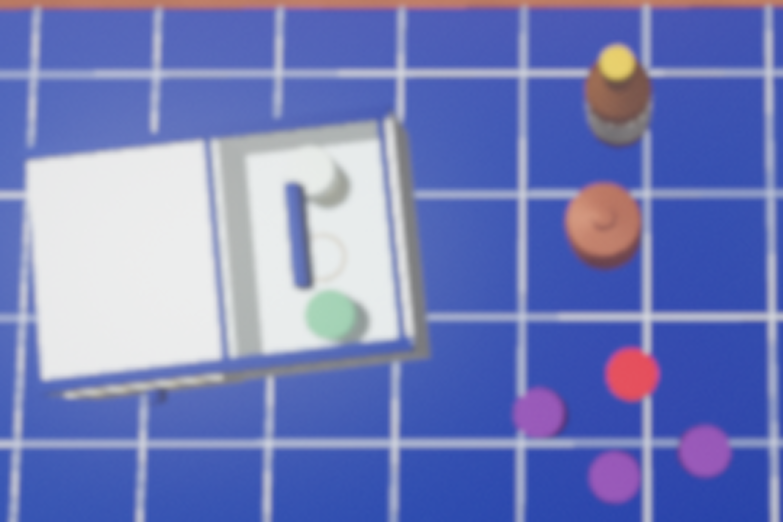

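```bash
python3 - <<'E'
from h import *
d=load('t1.png'); c=lambda u,v,z: atz(d,(75+(u+.5)/2.9-.5,105+(v+.5)/2.9-.5),z)
P={}
for n,a in dict(ring=(325,257,.005),barA=(293,183,.1255),barB=(303,287,.1255),bar=(299,235,.1255),white=(313,170,.083),green=(330,315,.083),
 nl=(43,381,.104),nr=(408,340,.104),fl=(27,158,.104),fr=(382,120,.104)).items(): P[n]=c(*a); print(n,P[n].round(4))
ang=lambda a,b:np.degrees(np.arctan2(*(P[b]-P[a])[[1,0]]))
print('y dir',ang('nr','nl')-90,ang('fr','fl')-90,'x dir',ang('barB','barA'),ang('green','white'),ang('nl','fl'),ang('nr','fr'))
print(np.linalg.norm(P['nl']-P['nr']),np.linalg.norm(P['nl']-P['fl']),np.linalg.norm(P['barA']-P['barB']))
print('ee R',cv2.Rodrigues(arm.observe()['ee_rot'])[0].round(3))
E
```

```text
ring [0.5582 0.1823 0.005 ]
barA [0.6035 0.1821 0.1255]
barB [0.5161 0.1717 0.1255]
bar [0.5596 0.1761 0.1255]
white [0.6233 0.1761 0.083 ]
green [0.497  0.1586 0.083 ]
nl [0.4398 0.3934 0.104 ]
nr [0.4737 0.0878 0.104 ]
fl [0.6299 0.4155 0.104 ]
fr [0.6622 0.1129 0.104 ]
y dir 6.337217132522142 6.0810460165110385 x dir 6.813394925047111 7.890339768180232 6.621042420146237 7.6125641266473805
0.30754992506346046 0.1914076934458465 0.08793149980085456
ee R [[-0.897  0.443 -0.   ]
 [ 0.443  0.897 -0.001]
 [-0.    -0.001 -1.   ]]
```

drive_tool:
  targets:
    - [0, 0, 1.3, 0.7, -0.95, 0.1, 1]
    - [0, 0, 2.6, 1.4, -1.9, 0.2, 1]
    - [0, 0, 3.9, 2.1, -2.85, 0.3, 1]
    - [0, 0, 5.2, 2.8, -3.8, 0.4, 1]
    - [0, 0, 6.55, 3.5, -4.75, 0.5, 1]

```text
clock: 0.6
position: [0.4175, 0.3685, 0.2466]
ee_rot: [0.184, -3.136, 0.001]
force: [0.5, 0.9, -0.5]
width: 0.996
gripper_force: 0.0
```

drive_tool:
  targets:
    - [0, 0, 0, 0.7, -0.95, 0, 0.4]
    - [0, 0, 0, 1.4, -1.9, 0, 0.4]
    - [0, 0, 0, 2.1, -2.85, 0, 0.4]
    - [0, 0, 0, 2.8, -3.8, 0, 0.4]
    - [0, 0, 0, 3.5, -4.75, 0, 0.4]

```text
clock: 1.1
position: [0.5575, 0.1785, 0.2465]
ee_rot: [0.177, -3.136, 0.0]
force: [0.6, 0.7, -0.9]
width: 0.612
gripper_force: 0.0
```

drive_tool:
  targets:
    - [0, 0, 0, 0, 0, 0, 0.4]
    - [0, 0, 0, 0, 0, 0, 0.4]

```text
clock: 1.3
position: [0.5571, 0.179, 0.2462]
ee_rot: [0.172, -3.136, 0.001]
force: [-0.3, 1.0, 0.5]
width: 0.439
gripper_force: 0.0
```

```bash
python3 - <<'E'
from h import *
d=save('wrist','w1.png'); cv2.imwrite('pics/w1b.png',cv2.resize(cv2.imread('pics/w1.png'),(800,600)))
print(arm.observe()); print(d['mount'])
E
```

```text
{'clock': 1.35, 'joints': array([-0.45562338,  0.35380046,  0.06941181,  1.64935577, -0.02708471,
        1.14024878,  1.3040277 ]), 'dq': array([-0.02563024, -0.00668549, -0.0209894 ,  0.00349391, -0.00032593,
       -0.00039593, -0.00064827]), 'joint_efforts': array([  2.34543577, -60.29110193,   2.88177431, -31.63335085,
         0.28081521,   0.08179575,   0.0631112 ]), 'position': array([0.55640482, 0.18061116, 0.24630247]), 'ee_rot': array([ 1.76408738e-01, -3.13560289e+00, -4.02622160e-04]), 'force': array([ 0.15517323,  0.5387999 , -0.56832051]), 'ft_torque': array([ 0.11261827,  0.04758203, -0.03900356]), 'gripper_force': 0.0, 'width': 0.4173671580829882}
[[-1.03170274e-03 -9.52499118e-01 -3.04539597e-01  8.19973501e-02]
 [ 9.99999112e-01 -1.23976776e-03  4.89840658e-04  8.00711637e-04]
 [-8.44131168e-04 -3.04538821e-01  9.52499550e-01 -1.57506805e-01]
 [ 0.00000000e+00  0.00000000e+00  0.00000000e+00  1.00000000e+00]]
```

View pics/w1b.png

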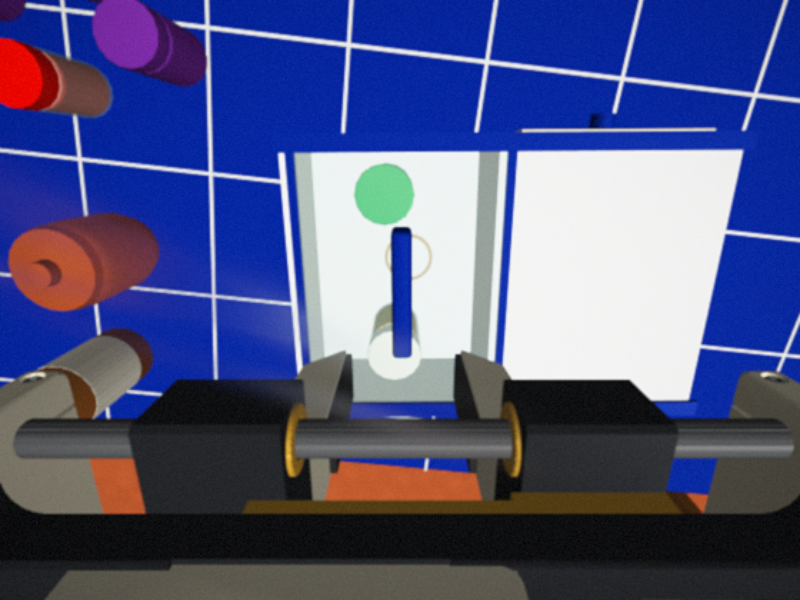

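```bash
python3 - <<'E'
from h import *
d=load('w1.png'); c=lambda u,v,z: atz(d,((u+.5)/1.42857-.5,(v+.5)/1.42857-.5),z)
P={}
for n,a in dict(ring=(409,257,.005),barA=(402,356,.1255),barB=(401,230,.1255),white=(394,350,.083),green=(384,193,.083),
 l1=(280,153,.092),r1=(743,150,.104),r2=(510,150,.104),jar=(20,74,.078)).items(): P[n]=c(*a); print(n,P[n].round(4))
ang=lambda a,b:np.degrees(np.arctan2(*(P[b]-P[a])[[1,0]]))
print('y',ang('r2','r1')-90,'x',ang('barB','barA'))
th=np.radians(6.6); ex=np.array([np.cos(th),np.sin(th)]); ey=np.array([-ex[1],ex[0]])
for n in P: v=(P[n]-P['ring'])[:2]; print(n,(v@ex).round(4),(v@ey).round(4))
E
```

```text
ring [0.5607 0.186  0.005 ]
barA [0.6057 0.1845 0.1255]
barB [0.5181 0.1744 0.1255]
white [0.621  0.1796 0.083 ]
green [0.4994 0.1599 0.083 ]
l1 [0.4801 0.0874 0.092 ]
r1 [0.4453 0.3909 0.104 ]
r2 [0.4618 0.2398 0.104 ]
jar [ 0.4486 -0.0919  0.078 ]
y 6.223412482540709 x 6.6003684051172336
ring 0.0 0.0
barA 0.0446 -0.0067
barB -0.0437 -0.0067
white 0.0593 -0.0133
green -0.0638 -0.0189
l1 -0.0914 -0.0887
r1 -0.0911 0.2168
r2 -0.0921 0.0648
jar -0.1433 -0.2632
```

drive_tool:
  targets:
    - [0, 0, 0, 0.1, -0.05, -1, 0.4]
    - [0, 0, 0, 0.1, -0.05, -2, 0.4]
    - [0, 0, 0, 0.1, -0.05, -3, 0.4]
    - [0, 0, 0, 0.1, -0.05, -3.5, 0.4]
    - [0, 0, 0, 0.1, -0.05, -3.5, 0.4]

```text
clock: 1.85
position: [0.5577, 0.1795, 0.1037]
ee_rot: [0.181, -3.13, 0.002]
force: [0.3, 0.4, -0.3]
width: 0.401
gripper_force: 0.0
```

drive_tool:
  targets:
    - [0, 0, 0, 0, 0, 0, 0.1]
    - [0, 0, 0, 0, 0, 0, 0.1]
    - [0, 0, 0, 0, 0, 0, 0.1]
    - [0, 0, 0, 0, 0, 0, 0.1]
  force: 8

```text
clock: 2.25
position: [0.5616, 0.1788, 0.1082]
ee_rot: [-0.177, 3.134, 0.001]
force: [-0.2, 0.5, 6.2]
width: 0.154
gripper_force: 8.0
```

drive_tool:
  targets:
    - [0, 0, 0, -0.06, 0.5, 0, 0.1]
    - [0, 0, 0, -0.14, 1.25, 0, 0.1]
    - [0, 0, 0, -0.23, 2, 0, 0.1]
    - [0, 0, 0, -0.31, 2.75, 0, 0.1]
    - [0, 0, 0, -0.38, 3.35, 0, 0.1]

```text
clock: 2.75
position: [0.546, 0.3141, 0.1081]
ee_rot: [-0.177, 3.135, 0.001]
force: [-0.5, -1.8, 6.1]
width: 0.147
gripper_force: 8.0
```

drive_tool:
  targets:
    - [0, 0, 0, -0.03, 0.2, 0, 0.1]
    - [0, 0, 0, -0.05, 0.4, 0, 0.1]
    - [0, 0, 0, -0.05, 0.4, 0, 0.1]

```text
clock: 3.05
position: [0.5451, 0.3236, 0.1076]
ee_rot: [-0.172, 3.136, -0.009]
force: [-0.2, -16.2, 12.8]
width: 0.194
gripper_force: 8.0
```

drive_tool:
  targets:
    - [0, 0, 0, 0.01, -0.09, 0, 0.4]
    - [0, 0, 0, 0.01, -0.09, 0, 0.4]
    - [0, 0, 0, 0.01, -0.09, 0, 0.4]
    - [0, 0, 0, 0.01, -0.09, 1, 0.4]
    - [0, 0, 0, 0.01, -0.09, 2, 0.6]

```text
clock: 3.55
position: [0.5429, 0.3247, 0.1865]
ee_rot: [0.178, -3.134, 0.002]
force: [1.3, -0.3, 0.3]
width: 0.441
gripper_force: 0.0
```

```bash
python3 - <<'E'
from h import *
print(arm.observe()['position'], arm.observe()['ee_rot'])
E
```

```text
[0.54294591 0.32467513 0.18654881] [ 1.77772395e-01 -3.13375835e+00  1.81077902e-03]
```

drive_tool:
  targets:
    - [0, 0, 0, -0.24, -1.05, 0.6, 0.7]
    - [0, 0, 0, -0.48, -2.1, 1.2, 0.7]
    - [0, 0, 0, -0.72, -3.2, 1.5, 0.7]
    - [0, 0, 0, -0.96, -4.3, 1.5, 0.7]
    - [0, 0, 0, -1.2, -5.4, 1.5, 0.7]

```text
clock: 4.05
position: [0.4956, 0.1076, 0.2474]
ee_rot: [-0.178, 3.135, 0.001]
force: [1.1, -0.6, 0.4]
width: 0.697
gripper_force: 0.0
```

drive_tool:
  targets:
    - [0, 0, 0, -0.24, -1.05, 0, 0.7]
    - [0, 0, 0, -0.48, -2.1, 0, 0.7]
    - [0, 0, 0, -0.72, -3.2, 0, 0.7]
    - [0, 0, 0, -0.96, -4.3, 0, 0.7]
    - [0, 0, 0, -1.2, -5.1, 0, 0.7]

```text
clock: 4.55
position: [0.4473, -0.0977, 0.247]
ee_rot: [-0.175, 3.136, -0.0]
force: [0.7, 0.2, 0.3]
width: 0.703
gripper_force: 0.0
```

drive_tool:
  targets:
    - [0, 0, 0, 0, 0, 0, 0.7]
    - [0, 0, 0, 0, 0, 0, 0.7]
    - [0, 0, 0, 0, 0, 0, 0.7]

```text
clock: 4.85
position: [0.4484, -0.0938, 0.2468]
ee_rot: [-0.18, 3.136, 0.001]
force: [0.7, -0.2, 0.4]
width: 0.702
gripper_force: 0.0
```

```bash
python3 - <<'E'
from h import *
d=save('wrist','w2.png'); cv2.imwrite('pics/w2b.png',cv2.resize(cv2.imread('pics/w2.png'),(800,600)))
save('top','t2.png')
print(d and arm.observe()['position'])
E
```

```text
[ 0.44844041 -0.09379692  0.24667341]
```

View pics/w2b.png

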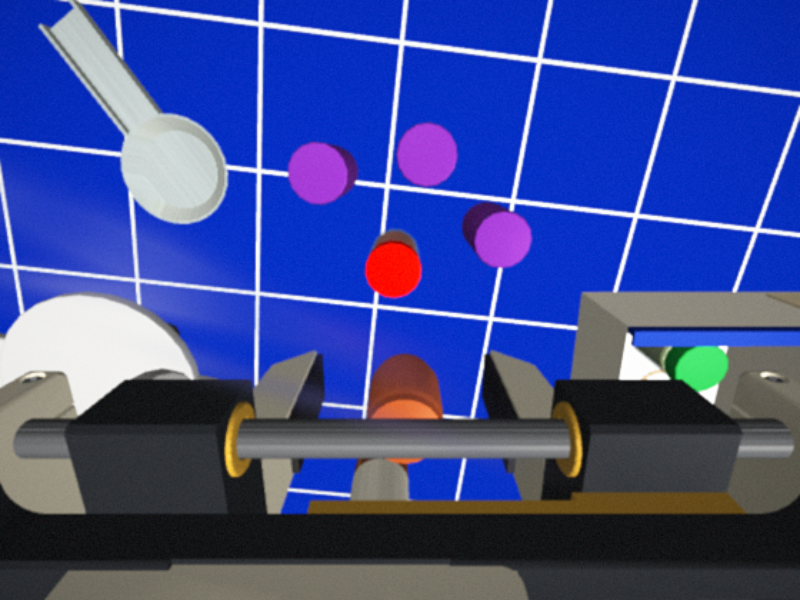

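```bash
python3 - <<'E'
from h import *
d=load('w2.png'); print(atz(d,(393.5/1.42857-.5,269.5/1.42857-.5),.078))
d=load('t2.png'); im=d['pixels'][115:230,130:235]; cv2.imwrite('pics/c2.png',cv2.resize(im[:,:,::-1],None,fx=5,fy=5,interpolation=cv2.INTER_CUBIC))
E
```

```text
[ 0.44747853 -0.10054905  0.078     ]
```

View pics/c2.png

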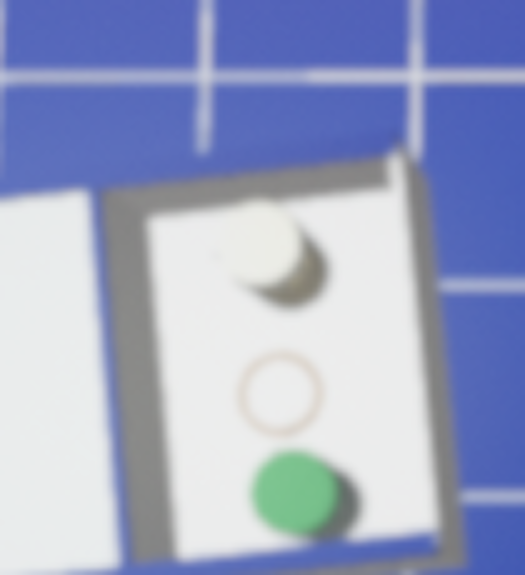

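drive_tool:
  targets:
    - [0, 0, 0, -0.03, -0.16, -1.1, 0.7]
    - [0, 0, 0, -0.03, -0.16, -2.2, 0.7]
    - [0, 0, 0, -0.03, -0.16, -3.3, 0.7]
    - [0, 0, 0, -0.03, -0.16, -4.4, 0.7]
    - [0, 0, 0, -0.03, -0.16, -5.05, 0.7]

```text
clock: 5.45
position: [0.4458, -0.1003, 0.042]
ee_rot: [0.18, -3.134, -0.001]
force: [0.4, -1.6, -0.3]
width: 0.701
gripper_force: 0.0
```

drive_tool:
  targets:
    - [0, 0, 0, 0, 0, 0, 0.7]
    - [0, 0, 0, 0, 0, 0, 0.4]
    - [0, 0, 0, 0, 0, 0, 0.4]
    - [0, 0, 0, 0, 0, 0, 0.4]
    - [0, 0, 0, 0, 0, 0, 0.4]
  force: 15

```text
clock: 5.95
position: [0.4481, -0.1016, 0.0461]
ee_rot: [-0.177, 3.133, -0.0]
force: [-1.0, -1.3, 8.9]
width: 0.478
gripper_force: 15.0
```

```bash
python3 - <<'E'
from h import *
d=load('t2.png'); c=lambda u,v,z: atz(d,(130+(u+.5)/5-.5,115+(v+.5)/5-.5),z)
for n,a in dict(ring=(280,393,.005),white=(262,243,.083),green=(295,492,.083)).items(): print(n,c(*a).round(4))
s=arm.observe();print(s['position'],s['ee_rot'],s['width'],s['gripper_force'])
E
```

```text
ring [0.5584 0.1853 0.005 ]
white [0.6235 0.1776 0.083 ]
green [0.4977 0.1583 0.083 ]
[ 0.44811485 -0.10161869  0.04614847] [-1.77128425e-01  3.13348281e+00 -2.99893896e-04] 0.47789246272396463 15.00082790851593
```

drive_tool:
  targets:
    - [0, 0, 0, 0, 0, 0.5, 0.4]
    - [0, 0, 0, 0, 0, 1.3, 0.4]
    - [0, 0, 0, 0, 0, 2.3, 0.4]
    - [0, 0, 0, 0, 0, 3.3, 0.4]
    - [0, 0, 0, 0, 0, 4, 0.4]

```text
clock: 6.45
position: [0.4472, -0.1018, 0.2079]
ee_rot: [-0.176, 3.133, -0.0]
force: [0.7, -1.2, -2.3]
width: 0.475
gripper_force: 15.0
```

drive_tool:
  targets:
    - [0, 0, 0, 0.3, 0.7, 0, 0.4]
    - [0, 0, 0, 0.7, 1.6, 0, 0.4]
    - [0, 0, 0, 1.1, 2.5, 0, 0.4]
    - [0, 0, 0, 1.5, 3.4, 0, 0.4]
    - [0, 0, 0, 1.9, 4.3, 0, 0.4]

```text
clock: 6.95
position: [0.5231, 0.0718, 0.2054]
ee_rot: [-0.177, 3.136, 0.0]
force: [1.0, 0.1, -1.8]
width: 0.475
gripper_force: 15.0
```

drive_tool:
  targets:
    - [0, 0, 0, 0.3, 0.9, 0, 0.4]
    - [0, 0, 0, 0.6, 1.8, 0, 0.4]
    - [0, 0, 0, 0.9, 2.6, 0, 0.4]
    - [0, 0, 0, 0.9, 2.85, 0, 0.4]
    - [0, 0, 0, 0.9, 2.85, 0, 0.4]

```text
clock: 7.45
position: [0.5582, 0.1862, 0.2047]
ee_rot: [0.182, -3.136, -0.001]
force: [-0.1, -0.3, -2.1]
width: 0.476
gripper_force: 15.0
```

drive_tool:
  targets:
    - [0, 0, 0, 0, 0, 0, 0.4]
    - [0, 0, 0, 0, 0, 0, 0.4]
    - [0, 0, 0, 0, 0, 0, 0.4]
    - [0, 0, 0, 0, 0, 0, 0.4]

```text
clock: 7.85
position: [0.5588, 0.1833, 0.205]
ee_rot: [-0.175, 3.137, -0.0]
force: [-0.3, -0.0, -2.4]
width: 0.474
gripper_force: 15.0
```

```bash
python3 - <<'E'
from h import *
d=save('wrist','w3.png'); cv2.imwrite('pics/w3b.png',cv2.resize(cv2.imread('pics/w3.png'),(800,600)))
print(arm.observe()['position'])
E
```

```text
[0.55882017 0.18359404 0.20491085]
```

View pics/w3b.png

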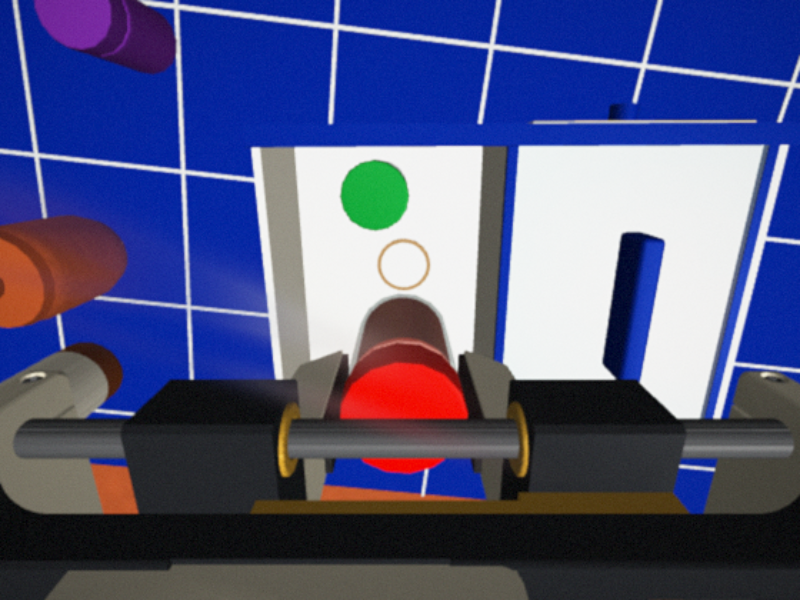

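```bash
python3 - <<'E'
from h import *
d=load('w3.png'); c=lambda u,v,z: atz(d,((u+.5)/1.42857-.5,(v+.5)/1.42857-.5),z)
for n,a in dict(ring=(404,264.5,.005),green=(375,195,.083),lid=(404,406,.237)).items(): print(n,c(*a).round(4))
E
```

```text
ring [0.5607 0.1854 0.005 ]
green [0.5001 0.1601 0.083 ]
lid [0.5539 0.1839 0.237 ]
```

drive_tool:
  targets:
    - [0, 0, 0, 0.07, 0.04, -0.3, 0.4]
    - [0, 0, 0, 0.07, 0.04, -1, 0.4]
    - [0, 0, 0, 0.07, 0.04, -1.8, 0.4]
    - [0, 0, 0, 0.07, 0.04, -2.6, 0.4]
    - [0, 0, 0, 0.07, 0.04, -3.3, 0.4]

```text
clock: 8.4
position: [0.5611, 0.1857, 0.0704]
ee_rot: [0.177, -3.136, 0.001]
force: [-0.0, 0.2, -2.7]
width: 0.473
gripper_force: 15.0
```

drive_tool:
  targets:
    - [0, 0, 0, 0, 0, -0.1, 0.4]
    - [0, 0, 0, 0, 0, -0.2, 0.4]
    - [0, 0, 0, 0, 0, -0.3, 0.4]
    - [0, 0, 0, 0, 0, -0.4, 0.4]
    - [0, 0, 0, 0, 0, -0.43, 0.4]

```text
clock: 8.9
position: [0.562, 0.1862, 0.056]
ee_rot: [-0.177, 3.136, 0.001]
force: [0.6, 0.1, -1.9]
width: 0.477
gripper_force: 15.0
```

drive_tool:
  targets:
    - [0, 0, 0, 0, 0, -0.03, 0.4]
    - [0, 0, 0, 0, 0, -0.06, 0.4]
    - [0, 0, 0, 0, 0, -0.06, 0.4]

```text
clock: 9.2
position: [0.5617, 0.186, 0.0532]
ee_rot: [-0.177, 3.136, 0.0]
force: [-0.3, 0.2, -2.1]
width: 0.482
gripper_force: 15.0
```

drive_tool:
  targets:
    - [0, 0, 0, 0, 0, -0.03, 0.4]
    - [0, 0, 0, 0, 0, -0.05, 0.4]
    - [0, 0, 0, 0, 0, -0.05, 0.4]

```text
clock: 9.5
position: [0.5617, 0.186, 0.0513]
ee_rot: [-0.177, 3.136, 0.0]
force: [-1.2, -0.6, 2.3]
width: 0.474
gripper_force: 15.0
```

drive_tool:
  targets:
    - [0, 0, 0, 0, 0, -0.02, 0.4]
    - [0, 0, 0, 0, 0, -0.04, 0.4]
    - [0, 0, 0, 0, 0, -0.04, 0.4]

```text
clock: 9.8
position: [0.562, 0.186, 0.0511]
ee_rot: [-0.177, 3.136, 0.001]
force: [-5.1, -1.9, 16.3]
width: 0.476
gripper_force: 15.0
```

drive_tool:
  targets:
    - [0, 0, 0, 0, 0, 0.04, 0.4]
    - [0, 0, 0, 0, 0, 0.04, 0.4]
    - [0, 0, 0, 0, 0, 0.04, 0.65]
    - [0, 0, 0, 0, 0, 0.04, 0.65]
    - [0, 0, 0, 0, 0, 0.04, 0.65]

```text
clock: 10.3
position: [0.5616, 0.186, 0.051]
ee_rot: [0.177, -3.137, 0.0]
force: [-1.5, -0.6, 0.3]
width: 0.642
gripper_force: 0.0
```

drive_tool:
  targets:
    - [0, 0, 0, 0, 0, 0.5, 0.65]
    - [0, 0, 0, 0, 0, 1.3, 0.65]
    - [0, 0, 0, 0, 0, 2.4, 0.65]
    - [0, 0, 0, 0, 0, 3.5, 0.65]
    - [0, 0, 0, 0, 0, 4, 0.5]

```text
clock: 10.8
position: [0.5632, 0.1864, 0.2154]
ee_rot: [-0.176, 3.132, 0.003]
force: [-0.2, -0.1, 0.4]
width: 0.603
gripper_force: 0.0
```

drive_tool:
  targets:
    - [0, 0, 0, 0, 1, 0, 0.4]
    - [0, 0, 0, -0.2, 2, 0, 0.4]
    - [0, 0, 0, -0.4, 3, 0, 0.4]
    - [0, 0, 0, -0.4, 3.5, 0, 0.4]
    - [0, 0, 0, -0.4, 3.5, 0, 0.4]

```text
clock: 11.3
position: [0.5443, 0.33, 0.2106]
ee_rot: [0.185, -3.135, -0.002]
force: [0.2, 0.2, -0.0]
width: 0.4
gripper_force: 0.0
```

drive_tool:
  targets:
    - [0, 0, 0, 0, 0, 0, 0.4]
    - [0, 0, 0, 0, 0, 0, 0.4]

```text
clock: 11.5
position: [0.5464, 0.3239, 0.2111]
ee_rot: [-0.173, 3.137, -0.002]
force: [0.4, -0.3, -0.1]
width: 0.4
gripper_force: 0.0
```

```bash
python3 - <<'E'
from h import *
d=save('wrist','w4.png'); cv2.imwrite('pics/w4b.png',cv2.resize(cv2.imread('pics/w4.png'),(800,600)))
print(arm.observe()['position'])
E
```

```text
[0.54640106 0.32392866 0.21113501]
```

View pics/w4b.png

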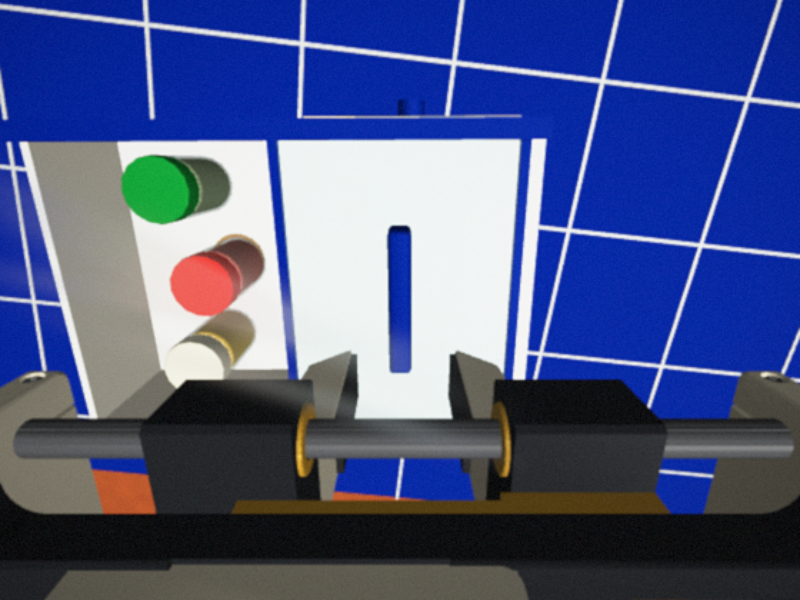

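```bash
python3 - <<'E'
from h import *
d=load('w4.png'); c=lambda u,v,z: atz(d,((u+.5)/1.42857-.5,(v+.5)/1.42857-.5),z)
for n,a in dict(red=(206,283,.083),green=(161,189,.083),white=(199,361,.083),barA=(400,372,.1255),barB=(400,227,.1255)).items(): print(n,c(*a).round(4))
E
```

```text
red [0.559  0.1911 0.083 ]
green [0.4993 0.1643 0.083 ]
white [0.6186 0.1844 0.083 ]
barA [0.5897 0.3277 0.1255]
barB [0.5005 0.3181 0.1255]
```

drive_tool:
  targets:
    - [0, 0, 0, -0.03, -0.03, -0.9, 0.4]
    - [0, 0, 0, -0.03, -0.03, -1.8, 0.4]
    - [0, 0, 0, -0.03, -0.03, -2.4, 0.4]
    - [0, 0, 0, -0.03, -0.03, -2.6, 0.4]
    - [0, 0, 0, -0.03, -0.03, -2.6, 0.4]

```text
clock: 12.05
position: [0.5444, 0.3235, 0.1065]
ee_rot: [0.175, -3.135, 0.002]
force: [-0.9, 1.0, 0.7]
width: 0.399
gripper_force: 0.0
```

drive_tool:
  targets:
    - [0, 0, 0, 0, 0, 0, 0.1]
    - [0, 0, 0, 0, 0, 0, 0.1]
    - [0, 0, 0, 0, 0, 0, 0.1]
    - [0, 0, 0, 0, 0, 0, 0.1]
  force: 8

```text
clock: 12.45
position: [0.5458, 0.3217, 0.1085]
ee_rot: [-0.173, 3.135, -0.005]
force: [-0.4, -9.4, 8.4]
width: 0.152
gripper_force: 8.0
```

drive_tool:
  targets:
    - [0, 0, 0, 0.06, -0.5, 0, 0.1]
    - [0, 0, 0, 0.14, -1.25, 0, 0.1]
    - [0, 0, 0, 0.23, -2, 0, 0.1]
    - [0, 0, 0, 0.31, -2.75, 0, 0.1]
    - [0, 0, 0, 0.38, -3.35, 0, 0.1]

```text
clock: 12.95
position: [0.5611, 0.189, 0.1085]
ee_rot: [-0.175, 3.133, 0.002]
force: [4.2, 2.7, 0.6]
width: 0.153
gripper_force: 8.0
```

drive_tool:
  targets:
    - [0, 0, 0, 0.02, -0.15, 0, 0.1]
    - [0, 0, 0, 0.04, -0.3, 0, 0.1]
    - [0, 0, 0, 0.05, -0.4, 0, 0.1]
    - [0, 0, 0, 0.05, -0.45, 0, 0.1]
    - [0, 0, 0, 0.05, -0.45, 0, 0.1]

```text
clock: 13.45
position: [0.5628, 0.174, 0.1085]
ee_rot: [-0.178, 3.133, 0.002]
force: [2.2, -0.7, 7.5]
width: 0.152
gripper_force: 8.0
```

drive_tool:
  targets:
    - [0, 0, 0, 0.01, -0.05, 0, 0.1]
    - [0, 0, 0, 0.01, -0.1, 0, 0.1]
    - [0, 0, 0, 0.02, -0.15, 0, 0.1]
    - [0, 0, 0, 0.02, -0.15, 0, 0.1]

```text
clock: 13.85
position: [0.5631, 0.1726, 0.1084]
ee_rot: [-0.183, 3.133, 0.01]
force: [1.0, 11.8, 4.6]
width: 0.153
gripper_force: 8.0
```

drive_tool:
  targets:
    - [0, 0, 0, 0, 0, 0, 0.4]
    - [0, 0, 0, 0, 0, 0, 0.4]
    - [0, 0, 0, 0, 0, 0, 0.4]
    - [0, 0, 0, 0, 0, 0.4, 0.4]
    - [0, 0, 0, 0, 0, 1.2, 0.4]

```text
clock: 14.35
position: [0.5603, 0.1658, 0.1532]
ee_rot: [0.176, -3.131, 0.003]
force: [1.4, 0.5, 0.4]
width: 0.4
gripper_force: 0.0
```

drive_tool:
  targets:
    - [0, 0, 0, 0, 0, 1, 0.4]
    - [0, 0, 0, -0.5, 0, 2, 0.4]
    - [0, 0, 0, -1, 0.8, 3, 0.4]
    - [0, 0, 0, -1.5, 1.8, 3, 0.4]
    - [0, 0, 0, -2, 2.8, 3, 0.4]

```text
clock: 14.85
position: [0.4821, 0.2799, 0.277]
ee_rot: [-0.174, 3.134, 0.003]
force: [0.3, 1.2, -0.7]
width: 0.396
gripper_force: 0.0
```

drive_tool:
  targets:
    - [0, 0, 0, -0.5, 0.8, 0, 0.4]
    - [0, 0, 0, -1, 1.8, 0, 0.4]
    - [0, 0, 0, -1.5, 2.8, 0, 0.4]
    - [0, 0, 0, -1.5, 3.5, 0, 0.4]
    - [0, 0, 0, -1.5, 3.5, 0, 0.4]

```text
clock: 15.35
position: [0.4199, 0.4228, 0.2743]
ee_rot: [0.186, -3.134, -0.001]
force: [-0.6, 0.5, 0.3]
width: 0.404
gripper_force: 0.0
```

```bash
python3 - <<'E'
from h import *
d=save('top','t3.png'); im=d['pixels'][105:285,75:345]; cv2.imwrite('pics/c3.png',cv2.resize(im[:,:,::-1],None,fx=2.9,fy=2.9,interpolation=cv2.INTER_CUBIC))
print(arm.observe()['position'])
E
```

```text
[0.42130343 0.42011132 0.27432601]
```

View pics/c3.png

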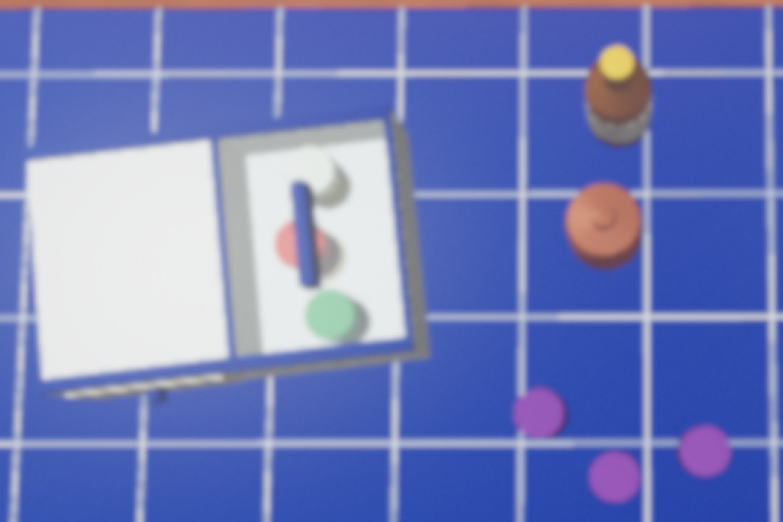

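The picture shows the red jar (300,244) between white (313,170) and green (330,315). The cover is home with its grip at (305,234), and everything else is unmoved.

```bash
python3 -c "
from cell import arm
print(arm.sign_off())"
```

```text
the job is handed in; nothing more can be done
None
```

The red-lidded jar stands upright in the free middle place, the cover was slid home until it met its stop, and nothing else looks moved in the last top-camera crop, which shows only the box, bottle, crock and purple jars; the job is handed in.

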